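# Shut, pin and hold the specimen clamp

## Task

Swing the blue lid of the hinged specimen clamp shut, then take the long pin with the orange knob out of the white rack and push it down through the hole in the lid into the base until its steel collar sits on the lid. The seal under the lid springs it up again, so press the pin down firmly enough that the lid is fully shut, and finish while still holding the orange knob and pressing, without letting go. Leave the blue pin and the other things on the bench where they are.

Things in the scene. Friction and masses are not known exactly. Their poses are not given: they have to be found in the camera images.
- jig: Base of the specimen clamp: aluminium block fixed to the bench, 170 (x) x 110 (y) x 45 mm tall, with a dish in its well. Origin at the centre of its underside, on the bench; its x axis points from the pin hole's end (nearer the robot) to the hinge end, z up. The hinge axis runs along its y at x = +75 mm, z = 46 mm.
- seal: Black rubber seal strip across the base, 90 mm long (y), 8 mm wide, at x = -40 mm of the base. Origin at the middle of its top. It stands 4 mm above the shut lid's underside and sinks under the lid, pushing up with about 10 N when the lid is fully shut.
- jig_hole (a point): Mouth of the pin hole in the base: 12 mm across with a 2 mm chamfer, vertical, right through the block, at x = -65 mm, y = 0, z = 45 mm of the base.
- lid (a joint): Angle of the lid in rad: 0 fully shut (level on the base), growing as it swings up and away from the robot; 1.57 upright, end stop 1.75. Starts open between 1.1 and 1.6. The hinge is stiff (0.15 N m of friction, lid 150 g): the lid stays where it is left, but pressed shut and let go it springs up on the seal to about 0.02 to 0.035.
- lid_hinge (a point): Middle of the hinge axis, at the lid's underside. The lid is a blue plate 160 mm long from the hinge to its free edge, 110 mm wide, 10 mm thick, with a clear window 62 mm square centred 67 mm from the hinge.
- lid_hole (a point): Pin hole of the lid at its upper (outer) face, 12 mm across, 2 mm chamfer, in a white painted square, mid-width, 140 mm from the hinge, 20 mm from the free edge. With the lid shut it lies right above the hole of the base, its upper face 56 mm above the bench; some 8 to 9 N pressed down here shuts the lid fully.
- lid_edge (a point): Middle of the lid's free edge, 160 mm from the hinge, at half its thickness.
- pin: The long locking pin, upright in the rack, 79 mm long, 50 to 100 g. Origin at its tip, z up along it: steel shank 10 mm across, 40 mm long, its last 6 mm tapered to 4 mm; then a steel collar 28 mm across, 5 mm thick; then a round orange knob 20 mm across, 34 mm tall, to grip. Fully home its collar sits on the lid, its tip 16 mm above the bench.
- pin_tip (a point): Lower tip of the long pin, the origin of pin.
- pin_knob (a point): Middle of the orange knob, 62 mm above the tip on the pin's axis.
- short_pin: A pin of the same form with a blue knob and a shank of only 20 mm, in the rack's other hole: leave it there. Origin at its tip.
- rack: White block fixed to the bench, 50 (x) x 140 (y) x 50 mm tall; two upright holes 12 mm across at y = -40 and +40 mm. The pins stand in them, collars on the block's top; which pin is in which hole varies, and so does which side of the robot the rack and the clamp are on. Origin at the centre of its underside.
- petri: closed glass dish, 64 mm across, 16 mm tall. A bystander; origin at the centre of its underside.
- dropper: small brown bottle with black cap, 36 mm across, 75 mm tall. A bystander; origin at the centre of its underside.
- beaker: glass beaker, 70 mm across, 85 mm tall. A bystander; origin at the centre of its underside.
- forceps: steel forceps, 137 mm long, 8 mm high, lying flat between the robot and the working things. A bystander; origin at the centre of its underside.
- slide_box: blue slide box, 80 x 100 x 35 mm. A bystander; origin at the centre of its underside.
- jar: jar with a white cap, 60 mm across, 70 mm tall. A bystander; origin at the centre of its underside.

How it is judged (in metres and radians):
On the way, in this order (a step that is already met when the one before it is completed fails the run):
1. the lid is swung shut onto its seal (value of joint lid below 0.08 rad), for 0.2 s.
2. the orange pin is through the lid's hole and in the hole of the base (horizontal distance between pin_tip and jig_hole below 0.004 m and angle between the z axis of pin and the z axis of jig, either way round below 0.08 rad and z of pin_tip in the frame of jig below 0.035 m), for 0.1 s.
At the end, for the whole second after the job is handed in: Orange pin upright in both holes (4 mm, 0.08 rad) and home (tip under 19.5 mm above the bench), lid below 0.010 rad, fingers on the pin and pin on the clamp each over 2 N for the last second, pin at rest; blue pin within 30 mm, bystanders within 40 mm of their starts (horizontal distance between pin_tip and jig_hole below 0.004 m and angle between the z axis of pin and the z axis of jig, either way round below 0.08 rad and z of pin_tip in the frame of jig below 0.0195 m and value of joint lid below 0.01 rad and contact force between the fingers and pin above 2 N and contact force between pin and jig above 2 N and linear speed of pin below 0.03 m/s and distance of short_pin from where it was at the start of the episode below 0.03 m and distance of each of petri, dropper, beaker, forceps, slide_box, jar from where it was at the start of the episode below 0.04 m); the arm keeps its last pose, push and grip.
It fails at once if the blue pin is taken or knocked out of the rack (distance of short_pin from where it was at the start of the episode above 0.03 m).
It fails at once if a bystander is pushed away or knocked over (distance of any of petri, dropper, beaker, forceps, slide_box, jar from where it was at the start of the episode above 0.04 m or angle between any of petri, dropper, beaker, slide_box, jar's own z axis and vertical above 0.7 rad).
It also fails if it takes over 58 s, if anything falls off the work surface, if the arm or the gripper's body presses on something with over 40 N, if the wrist force passes 120 N, or if a joint passes its speed limit or range.

## Robot

A 7-joint arm with a two-finger parallel gripper is mounted at the origin on the work surface. World frame = base frame: x ahead of the robot, y to its left, z up, the work surface at z = 0. Lengths are in m, angles in degrees, forces in N, time in s.
With the tool pointing down it reaches from about 0.425 to 0.95 m from the base axis. Payload 16.7 kg.
Tool frame: the origin (TCP) lies between the finger pads; the fingertips stand 11 mm ahead of it and the grasp point (between the pads) lies 8 mm behind it (robot.tip_reach is the distance from the TCP to the fingertips, in m); z points along the fingers, y is the line along which they close (so a half turn about z gives the same grasp; the last joint's range is limited). The gripper opens to 94 mm and grips with 3 to 60 N. Pads are 16 mm wide; open, the fingers measure 119 mm over their backs; the gripper's body (75 mm by 177 mm) begins 78 mm behind the grasp point.
Start: joints at [-77.321, 24.414, 4.234, 92.017, -1.954, 63.644, -3.845], TCP at [0.245, 0.629, 0.216] pointing down, gripper open.
Joint ranges: [-163.25, 163.25], [-28.42, 122.38], [-70.27, 78.77], [12.13, 141.07], [-58.53, 238.53], [9.26, 117.41], [-156.51, 156.51]. Speed limits (degrees/s): [108.29, 108.29, 136.94, 136.94, 172.46, 172.46, 172.46].

## Interface

Orientations are given as a 3x3 rotation matrix whose columns are the frame's x, y, z axes.
In Python, from workcell import robot gives the robot as it stands. The module is installed in compiled form; this text tells all that it offers.
- The arm moves only by the tool servo_tool, never from a script. Its argument "rows" is a list of rows, each an object with "delta_pos": the shift along the tool's x, y, z in m, a list of three; "rot": the turn, a rotation vector about the tool's x, y, z in degrees, a list of three; "hand": the gripper command: -1 is fully open, 1 is shut, values between are in proportion. In form: [{"delta_pos": [x, y, z], "rot": [wx, wy, wz], "hand": hand}, ...]. A call has 1 to 8 rows; each row shifts and turns the commanded pose from where the row before left it, along the tool's axes as they then stand; what a row does not reach is not made up. A row lasts 1/12 s, in which the tool goes at most 41.7 mm and 7.16 degrees, less where a joint would pass 70% of its speed; a pose out of reach is approached as far as the arm can. A call is refused whole if a number of a shift passes 0.0417 or a number of a turn 7.16, either way. A call with a gripper value outside its range is refused whole. The fingers move at their own pace and stop on an object; "squeeze" is the grip in N (left out, the last holds). Time passes only in rows, so rows that do not move let the fingers close. It gives the time, the measured TCP pose, the force, the opening and the grip force at its end, in the units of the state.
- robot.get_state(): the state, without advancing time (a new reading comes with each control period).
- robot.grab_frame(name): name is "scene" or "top"; returns a dict with "img" (420x560x3 uint8, blue, green, red), "z_map" (420x560 float32, m along the optical axis (not along the pixel's ray), 0 where there is no reading), "vfov" (degrees; the focal length in pixels is half the picture's height over the tangent of half this angle, whatever the lens; pixels are square), "cx", "cy" (the principal point, pixels), "R" (3x3) and "t" (3): a world point X has camera coordinates R X + t. Camera axes: x right, y down, z forward; pixel columns grow to the right and rows downward; lengths in m; the calibration is good to about 2 mm. A picture is of the moment at which its call begins.
- robot.finish_job(): hands the job in; it is judged then, once.
The state is a dict: "time": time; "qpos": joint angles; "joint_velocities": joint speeds; "joint_efforts": joint torques, N m; "tcp_pos": TCP position; "eef_rot": TCP orientation; "ft_force": force on the tool from outside, world axes, zero at the start; "torque": the same for the moment, N m; "finger_gap": opening from 0.0 (shut) to 1.0 (fully open); "finger_force": force on a finger pad.
Only numpy, scipy, OpenCV 4.12 (cv2) and the standard library are available. Lean on these libraries where they do the work, as an engineer would, in place of code of your own. Each camera call takes 0.05 s, during which the arm holds its last target. There are 200 camera calls.

## Working session

There is one attempt and no reset: what is moved stays moved. The work goes in short steps, Python scripts to look and compute and a tool call to move; the robot and the scene stay as the last step left them, time stands still between calls to the robot, and variables do not carry over. Pictures are saved under pics/ and viewed, at most 10 in all, crops included, and the job is handed in when it is done.

Besides the shell and the picture viewer there is one more tool, called after "Emit:" as a command line: name --argument value ..., lists and objects as JSON in quotes. servo_tool: Moves the arm, as the interface text tells. Its arguments: {"type":"object","properties":{"rows":{"type":"array"},"squeeze":{"type":"number"}},"required":["rows"]}

```bash
mkdir -p pics; cat > h.py <<'E'
import numpy as np, cv2, pickle
from workcell import robot
def grab(n,save=None):
    f=robot.grab_frame(n); f['f']=f['img'].shape[0]/2/np.tan(np.radians(f['vfov'])/2)
    if save: cv2.imwrite(f'pics/{save}.png',f['img'])
    return f
def ray(f,u,v):
    d=np.array([(u-f['cx'])/f['f'],(v-f['cy'])/f['f'],1.]); R=np.array(f['R']); return -R.T@np.array(f['t']), R.T@d
def plane(f,u,v,z):
    c,d=ray(f,u,v); return c+d*(z-c[2])/d[2]
def depth(f,u,v):
    c,d=ray(f,u,v); return c+d*f['z_map'][int(round(v)),int(round(u))]
def cloud(f):
    v,u=np.mgrid[0:420,0:560]; z=f['z_map']
    P=np.stack([(u-f['cx'])/f['f']*z,(v-f['cy'])/f['f']*z,z],-1)
    return (P-np.array(f['t']))@np.array(f['R'])
def proj(f,X):
    p=np.array(f['R'])@X+np.array(f['t']); return f['cx']+f['f']*p[0]/p[2], f['cy']+f['f']*p[1]/p[2]
E
python3 - <<'E'
from h import *
a=grab('scene','s0');b=grab('top','t0')
for f in(a,b): print(f['f'],f['cx'],f['cy'],-np.array(f['R']).T@f['t'])
print(robot.get_state())
E
```

```text
427.3287798575535 283.83877809624505 215.23153683287393 [ 0.87549854 -0.39772932  0.89595031]
477.27244131445286 277.54721156506923 206.42133389711094 [0.48741581 0.01915233 1.27339202]
{'time': 0.1, 'qpos': array([-77.32151833,  24.44584214,   4.23143062,  92.04995753,
        -1.95431611,  63.64431418,  -3.84470743]), 'joint_velocities': array([ 0.03128572, -0.14077898, -0.02826805, -0.08066323, -0.01028578,
        0.02084043, -0.0715453 ]), 'joint_efforts': array([ 8.05872842e-03, -9.37465453e+01,  3.67630497e+00, -4.55037045e+01,
       -4.86963918e-02,  1.67740253e-02,  1.46593361e-04]), 'tcp_pos': array([0.24445944, 0.62874327, 0.21583759]), 'eef_rot': array([[-9.32030443e-01,  3.62379805e-01, -3.59623141e-04],
       [ 3.62379976e-01,  9.32029761e-01, -1.13040087e-03],
       [-7.44549769e-05, -1.18388825e-03, -9.99999296e-01]]), 'ft_force': array([-0.07224389, -0.4474219 , -0.00627852]), 'torque': array([-0.01425786,  0.01417597,  0.02535759]), 'finger_force': 0.0, 'finger_gap': 1.0007114540306579}
```

View pics/s0.png

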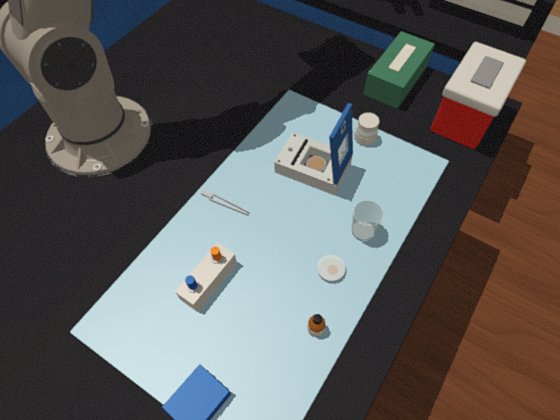

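View pics/t0.png

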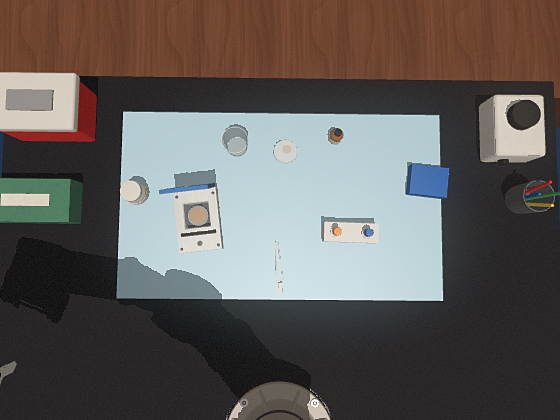

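The clamp is on the left: in the top view its base hole is near (200,243), and the lid is nearly upright at about row 188. The rack is on the right, with the orange knob at (337,230) and the blue one at (369,232). Next I'll measure these.

```bash
python3 - <<'E'
from h import *
a=grab('scene');b=grab('top')
big=lambda f,s:cv2.imwrite(s,f)
for n,f in(('s',a),('t',b)):
    P=cloud(f); hsv=cv2.cvtColor(f['img'],cv2.COLOR_BGR2HSV)
    H,S,V=[hsv[...,i].astype(int) for i in range(3)]
    xy=(P[...,0]>.35)&(P[...,0]<.75)
    def rep(nm,m):
        Q=P[m]
        if len(Q)>5: print(n,nm,len(Q),'med',np.median(Q,0).round(4),'lo',np.percentile(Q,3,axis=0).round(4),'hi',np.percentile(Q,97,axis=0).round(4))
        return Q
    org=(H<18)&(S>150)&(V>120)&(P[...,2]>.055)&(P[...,2]<.1)&xy&(P[...,1]<.05)
    rep('orange',org); rep('orangetop',org&(P[...,2]>.082))
    bl=(H>100)&(H<125)&(S>130)&xy
    rep('bluepin',bl&(P[...,2]>.055)&(P[...,1]<0)&(P[...,2]<.1)&(P[...,1]>-.25)); rep('lid',bl&(P[...,2]>.06)&(P[...,1]>.1))
    top=(abs(P[...,2]-.045)<.006)&xy&(P[...,1]>.1)&(P[...,1]<.35)&(S<60)
    Q=rep('jigtop',top)
    m=cv2.morphologyEx(top.astype(np.uint8),cv2.MORPH_OPEN,np.ones((2,2)))
    r=cv2.minAreaRect((P[m>0][:,:2]*1000).astype(np.float32)); print('rect',r)
    rk=(abs(P[...,2]-.05)<.006)&xy&(P[...,1]<.05)&(P[...,1]>-.25)
    m=cv2.morphologyEx(rk.astype(np.uint8),cv2.MORPH_OPEN,np.ones((2,2)))
    r=cv2.minAreaRect((P[m>0][:,:2]*1000).astype(np.float32)); print('rack',r)
c=b['img'][165:265,150:250]; d=a['img'][95:195,265:365]
cv2.imwrite('pics/c1.png',cv2.resize(np.hstack([c,d]),None,fx=4,fy=4,interpolation=cv2.INTER_CUBIC))
E
```

```text
s orange 94 med [ 0.5327 -0.1435  0.0881] lo [ 0.5216 -0.1506  0.0622] hi [ 0.5371 -0.1351  0.0921]
s orangetop 61 med [ 0.5297 -0.1424  0.0897] lo [ 0.5207 -0.1501  0.0836] hi [ 0.5369 -0.1351  0.0924]
s bluepin 98 med [ 0.5306 -0.2224  0.0881] lo [ 0.5188 -0.2299  0.0631] hi [ 0.5349 -0.2143  0.0921]
s lid 814 med [0.6272 0.2076 0.1643] lo [0.6097 0.1676 0.0648] hi [0.645  0.2733 0.2073]
s jigtop 1453 med [0.5325 0.1922 0.0461] lo [0.4784 0.1494 0.0404] hi [0.6501 0.2631 0.0499]
rect ((742.445068359375, -24.10699462890625), (215.43531799316406, 763.3970947265625), 35.3610954284668)
rack ((657.318115234375, -294.4438171386719), (133.9398651123047, 463.834228515625), 48.560401916503906)
t orange 30 med [ 0.6359 -0.6357  0.086 ] lo [ 0.5223 -0.6401  0.0566] hi [ 0.6408 -0.1342  0.0967]
t orangetop 17 med [ 0.5349 -0.1469  0.089 ] lo [ 0.5212 -0.6388  0.0855] hi [ 0.6402 -0.1342  0.0977]
t bluepin 27 med [ 0.528  -0.2208  0.0895] lo [ 0.5181 -0.227   0.0837] hi [ 0.5331 -0.2115  0.0934]
t lid 182 med [0.6161 0.2233 0.2053] lo [0.6075 0.1721 0.1956] hi [0.6247 0.2744 0.2087]
t jigtop 1964 med [0.5389 0.2145 0.0455] lo [0.4795 0.1604 0.0409] hi [0.6298 0.2701 0.0499]
rect ((559.15478515625, 149.56419372558594), (164.72866821289062, 247.95045471191406), 4.7835164070129395)
rack ((521.4315795898438, -122.02693176269531), (55.87107849121094, 285.0140686035156), 2.4556710720062256)
```

View pics/c1.png

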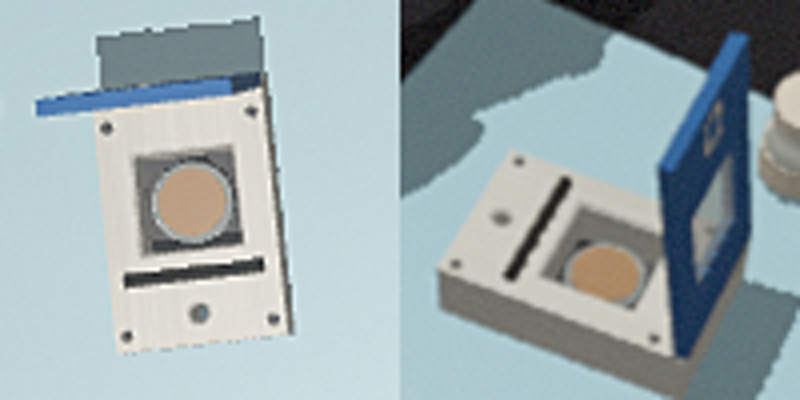

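The crop shows the base hole at top (199.6,242.9) and scene (289.9,149.1). The seal and four screws are clear enough to give the yaw, and the lid is close to upright.

```bash
python3 - <<'E'
from h import *
a=grab('scene');b=grab('top')
T=lambda u,v:plane(b,150+(u+.5)/4-.5,165+(v+.5)/4-.5,.045)[:2]
S=lambda u,v:plane(a,265+(u-400+.5)/4-.5,95+(v+.5)/4-.5,.045)[:2]
print('hole',T(200,313),S(501,218))
t=[T(*p) for p in((126,337),(273,320),(107,128),(251,111))]
s=[S(*p) for p in((455,264),(518,161),(654,338))]
print('screws',t,s)
ang=lambda d:np.degrees(np.arctan2(d[1],d[0]))
print('yaw from x',ang(t[2]-t[0]),ang(t[3]-t[1]),'from y',ang(t[0]-t[1])-90,ang(t[2]-t[3])-90, 'scene',ang(s[1]-s[0])-90,ang(s[2]-s[0]))
print('screw mean',np.mean(t,0))
# rack/knob: component-limited
for n,f in(('s',a),('t',b)):
    P=cloud(f); hsv=cv2.cvtColor(f['img'],cv2.COLOR_BGR2HSV).astype(int); H,S_,V=hsv[...,0],hsv[...,1],hsv[...,2]
    box=(P[...,0]>.45)&(P[...,0]<.6)&(P[...,1]<-.05)&(P[...,1]>-.3)
    for nm,m in(('o',(H<18)&(S_>130)),('b',(H>100)&(H<125)&(S_>150))):
        m=m&box&(P[...,2]>.084); v,u=np.nonzero(m); print(n,nm,len(u),plane(f,u.mean(),v.mean(),.089),P[m].min(0),P[m].max(0))
    m=(abs(P[...,2]-.05)<.008)&box&(S_<90); m=cv2.morphologyEx(m.astype(np.uint8),2,np.ones((3,3)))
    v,u=np.nonzero(m); Q=np.array([plane(f,x,y,.05)[:2] for x,y in zip(u,v)]); print('rack',cv2.minAreaRect((Q*1000).astype(np.float32)))
    # lid pts
    m=(H>100)&(H<125)&(S_>130)&(P[...,1]>.1)&(P[...,1]<.33)&(P[...,0]>.5)&(P[...,0]<.75)&(P[...,2]>.06)
    q=P[m]; m2=q[:,2]>.195; print('lid top strip',q[m2].mean(0),q[m2].min(0),q[m2].max(0))
E
```

```text
hole [0.49546699 0.20760031] [0.49465182 0.20772142]
screws [array([0.4797639 , 0.25453558]), array([0.49138616, 0.16080142]), array([0.61404131, 0.27016917]), array([0.62594839, 0.17753795])] [array([0.49024303, 0.16049087]), array([0.47815181, 0.254539  ]), array([0.62475866, 0.177847  ])]
yaw from x 6.640907705552437 7.089902430637132 from y 7.068131225836211 7.324792706751666 scene 7.325994687600243 7.352073713233641
screw mean [0.55278494 0.21576103]
s o 62 [ 0.52893606 -0.14235717  0.089     ] [ 0.52023478 -0.1511986   0.08412541] [ 0.53789279 -0.13274588  0.09388778]
s b 59 [ 0.52728001 -0.22183582  0.089     ] [ 0.51879637 -0.23025     0.08436267] [ 0.53463049 -0.21435533  0.09217512]
rack ((527.38916015625, -182.15443420410156), (141.7085418701172, 53.93740463256836), 88.41520690917969)
lid top strip [0.6173839  0.21969862 0.20425267] [0.60321129 0.16493814 0.19515283] [0.62837731 0.2750353  0.20928568]
t o 44 [ 0.5273603  -0.13898214  0.089     ] [ 0.51993723 -0.14675858  0.08523476] [ 0.53505731 -0.13111255  0.09437928]
t b 4 [ 0.53063712 -0.22486406  0.089     ] [ 0.52563946 -0.22813767  0.08707284] [ 0.53316306 -0.22154127  0.09099818]
rack ((526.4328002929688, -180.0541229248047), (139.6641387939453, 49.946529388427734), 88.44231414794922)
lid top strip [0.61585488 0.22411469 0.20506804] [0.60534426 0.16892421 0.19743661] [0.62725938 0.2774099  0.21060277]
```

```bash
cat > plan.py <<'E'
import sys,json
from h import *
from scipy.spatial.transform import Rotation as Ro
# usage: plan.py hand n x y z yaw [n x y z yaw ...]; yaw = world angle of tool y; straight segments of n rows
def rot(yaw):
    c,s=np.cos(np.radians(yaw)),np.sin(np.radians(yaw)); return np.array([[-s,c,0],[c,s,0],[0,0,-1.]])
a=[float(x) for x in sys.argv[1:]]; hand=a.pop(0)
s=robot.get_state(); p=np.array(s['tcp_pos']); R=np.array(s['eef_rot']); rows=[]
for i in range(0,len(a),5):
    n=int(a[i]); g=np.array(a[i+1:i+4]); G=rot(a[i+4]); p0,R0=p.copy(),R.copy()
    w=Ro.from_matrix(R0.T@G).as_rotvec()
    for k in range(1,n+1):
        q=p0+(g-p0)*k/n; Q=R0@Ro.from_rotvec(w*k/n).as_matrix()
        d=(R.T@(q-p)).round(4); r=np.degrees(Ro.from_matrix(R.T@Q).as_rotvec()).round(2)
        rows.append({"delta_pos":d.tolist(),"rot":r.tolist(),"hand":hand}); p=p+R@d; R=R@Ro.from_rotvec(np.radians(r)).as_matrix()
for i in range(0,len(rows),8): print(json.dumps(rows[i:i+8]))
E
python3 plan.py 1 18 .675 .23 .30 0
```

```text
[{"delta_pos": [-0.0303, -0.012, -0.0046], "rot": [-0.0, 0.0, 3.82], "hand": 1.0}, {"delta_pos": [-0.0311, -0.0099, -0.0047], "rot": [-0.0, 0.0, 3.82], "hand": 1.0}, {"delta_pos": [-0.0316, -0.0079, -0.0046], "rot": [-0.0, 0.0, 3.82], "hand": 1.0}, {"delta_pos": [-0.0321, -0.0057, -0.0047], "rot": [-0.0, 0.0, 3.82], "hand": 1.0}, {"delta_pos": [-0.0324, -0.0036, -0.0046], "rot": [-0.01, 0.01, 3.82], "hand": 1.0}, {"delta_pos": [-0.0326, -0.0014, -0.0047], "rot": [0.0, -0.0, 3.82], "hand": 1.0}, {"delta_pos": [-0.0326, 0.0007, -0.0047], "rot": [0.0, -0.0, 3.82], "hand": 1.0}, {"delta_pos": [-0.0325, 0.003, -0.0046], "rot": [-0.0, -0.0, 3.82], "hand": 1.0}]
[{"delta_pos": [-0.0322, 0.0051, -0.0047], "rot": [-0.0, -0.0, 3.82], "hand": 1.0}, {"delta_pos": [-0.0318, 0.0072, -0.0046], "rot": [-0.0, 0.0, 3.82], "hand": 1.0}, {"delta_pos": [-0.0313, 0.0093, -0.0047], "rot": [-0.01, 0.0, 3.82], "hand": 1.0}, {"delta_pos": [-0.0305, 0.0114, -0.0046], "rot": [0.0, 0.0, 3.82], "hand": 1.0}, {"delta_pos": [-0.0297, 0.0134, -0.0047], "rot": [0.0, 0.0, 3.82], "hand": 1.0}, {"delta_pos": [-0.0288, 0.0153, -0.0046], "rot": [0.0, 0.0, 3.82], "hand": 1.0}, {"delta_pos": [-0.0277, 0.0173, -0.0047], "rot": [0.0, 0.0, 3.82], "hand": 1.0}, {"delta_pos": [-0.0265, 0.019, -0.0046], "rot": [-0.0, 0.01, 3.82], "hand": 1.0}]
[{"delta_pos": [-0.0251, 0.0208, -0.0047], "rot": [-0.0, -0.0, 3.82], "hand": 1.0}, {"delta_pos": [-0.0237, 0.0223, -0.0046], "rot": [-0.0, -0.0, 3.82], "hand": 1.0}]
```

Emit:
servo_tool --rows '[{"delta_pos": [-0.03,-0.012,-0.005],"rot": [0,0,3.8],"hand": 1},{"delta_pos": [-0.031,-0.01,-0.005],"rot": [0,0,3.8],"hand": 1},{"delta_pos": [-0.032,-0.008,-0.005],"rot": [0,0,3.8],"hand": 1},{"delta_pos": [-0.032,-0.006,-0.005],"rot": [0,0,3.8],"hand": 1},{"delta_pos": [-0.032,-0.004,-0.005],"rot": [0,0,3.8],"hand": 1},{"delta_pos": [-0.033,-0.001,-0.005],"rot": [0,0,3.8],"hand": 1},{"delta_pos": [-0.033,0.001,-0.005],"rot": [0,0,3.8],"hand": 1},{"delta_pos": [-0.032,0.003,-0.005],"rot": [0,0,3.8],"hand": 1}]' --squeeze 30

```text
time: 0.97
tcp_pos: [0.437, 0.4505, 0.2569]
eef_rot: [[-0.618, 0.786, 0.0], [0.786, 0.618, 0.0], [0.0, 0.0, -1.0]]
ft_force: [0.8, 0.6, -0.1]
finger_gap: 0.465
finger_force: 0.0
```

Emit:
servo_tool --rows '[{"delta_pos": [-0.032,0.005,-0.005],"rot": [0,0,3.8],"hand": 1},{"delta_pos": [-0.032,0.007,-0.005],"rot": [0,0,3.8],"hand": 1},{"delta_pos": [-0.031,0.009,-0.005],"rot": [0,0,3.8],"hand": 1},{"delta_pos": [-0.03,0.011,-0.005],"rot": [0,0,3.8],"hand": 1},{"delta_pos": [-0.03,0.013,-0.005],"rot": [0,0,3.8],"hand": 1},{"delta_pos": [-0.029,0.015,-0.005],"rot": [0,0,3.8],"hand": 1},{"delta_pos": [-0.028,0.017,-0.005],"rot": [0,0,3.8],"hand": 1},{"delta_pos": [-0.026,0.019,-0.005],"rot": [0,0,3.8],"hand": 1}]'

```text
time: 1.63
tcp_pos: [0.6269, 0.2734, 0.2969]
eef_rot: [[-0.135, 0.991, 0.0], [0.991, 0.135, 0.0], [0.0, 0.0, -1.0]]
ft_force: [0.6, 0.4, -0.8]
finger_gap: 0.004
finger_force: 0.0
```

Emit:
servo_tool --rows '[{"delta_pos": [-0.025,0.021,0],"rot": [0,0,3.8],"hand": 1},{"delta_pos": [-0.023,0.022,0],"rot": [0,0,3.8],"hand": 1},{"delta_pos": [0,0,0],"rot": [0,0,0],"hand": 1},{"delta_pos": [0,0,0],"rot": [0,0,0],"hand": 1}]'

```text
time: 1.97
tcp_pos: [0.6748, 0.2296, 0.296]
eef_rot: [[-0.003, 1.0, -0.0], [1.0, 0.003, -0.001], [-0.001, -0.0, -1.0]]
ft_force: [-0.3, 0.8, -0.8]
finger_gap: 0.005
finger_force: 0.0
```

```bash
python3 plan.py 1 6 .672 .225 .167 0  6 .616 .221 .163 0 4 .583 .217 .153 0 4 .558 .214 .13 0 4 .54 .212 .101 0 3 .534 .211 .0785 0 3 .533 .211 .069 0 | tr -d ' "'|sed 's/delta_pos//g;s/rot//g'
```

```text
[{:[-0.0007,-0.0005,0.0215],:[-0.0,0.01,0.03],hand:1.0},{:[-0.0008,-0.0004,0.0215],:[-0.0,0.01,0.03],hand:1.0},{:[-0.0007,-0.0005,0.0215],:[-0.0,0.01,0.03],hand:1.0},{:[-0.0008,-0.0004,0.0215],:[-0.01,0.01,0.03],hand:1.0},{:[-0.0007,-0.0005,0.0215],:[0.0,0.01,0.02],hand:1.0},{:[-0.0008,-0.0005,0.0215],:[0.0,0.02,0.03],hand:1.0},{:[-0.0007,-0.0093,0.0007],:[0.0,-0.0,0.0],hand:1.0},{:[-0.0006,-0.0094,0.0006],:[0.0,-0.0,0.0],hand:1.0}]
[{:[-0.0007,-0.0093,0.0007],:[0.0,-0.0,0.0],hand:1.0},{:[-0.0006,-0.0093,0.0007],:[0.0,-0.0,0.0],hand:1.0},{:[-0.0007,-0.0093,0.0006],:[0.0,-0.0,0.0],hand:1.0},{:[-0.0007,-0.0094,0.0007],:[0.0,-0.0,0.0],hand:1.0},{:[-0.001,-0.0082,0.0025],:[0.0,-0.0,0.0],hand:1.0},{:[-0.001,-0.0083,0.0025],:[0.0,-0.0,0.0],hand:1.0},{:[-0.001,-0.0082,0.0025],:[0.0,-0.0,0.0],hand:1.0},{:[-0.001,-0.0083,0.0025],:[0.0,-0.0,0.0],hand:1.0}]
[{:[-0.0007,-0.0062,0.0058],:[0.0,-0.0,0.0],hand:1.0},{:[-0.0008,-0.0063,0.0057],:[0.0,-0.0,0.0],hand:1.0},{:[-0.0007,-0.0062,0.0058],:[0.0,-0.0,0.0],hand:1.0},{:[-0.0008,-0.0063,0.0057],:[0.0,-0.0,0.0],hand:1.0},{:[-0.0005,-0.0045,0.0073],:[0.0,-0.0,0.0],hand:1.0},{:[-0.0005,-0.0045,0.0072],:[0.0,-0.0,0.0],hand:1.0},{:[-0.0005,-0.0045,0.0073],:[0.0,-0.0,0.0],hand:1.0},{:[-0.0005,-0.0045,0.0072],:[0.0,-0.0,0.0],hand:1.0}]
[{:[-0.0003,-0.002,0.0075],:[0.0,-0.0,0.0],hand:1.0},{:[-0.0003,-0.002,0.0075],:[0.0,-0.0,0.0],hand:1.0},{:[-0.0004,-0.002,0.0075],:[0.0,-0.0,0.0],hand:1.0},{:[0.0,-0.0003,0.0032],:[0.0,-0.0,0.0],hand:1.0},{:[0.0,-0.0004,0.0031],:[0.0,-0.0,0.0],hand:1.0},{:[0.0,-0.0003,0.0032],:[0.0,-0.0,0.0],hand:1.0}]
```

Emit:
servo_tool --rows '[{"delta_pos": [-0.001,0,0.021],"rot": [0,0,0],"hand": 1},{"delta_pos": [-0.001,0,0.022],"rot": [0,0,0],"hand": 1},{"delta_pos": [-0.001,0,0.021],"rot": [0,0,0],"hand": 1},{"delta_pos": [0,-0.001,0.022],"rot": [0,0,0],"hand": 1},{"delta_pos": [-0.001,-0.001,0.021],"rot": [0,0,0],"hand": 1},{"delta_pos": [0,-0.001,0.022],"rot": [0,0,0],"hand": 1},{"delta_pos": [-0.001,-0.009,0.001],"rot": [0,0,0],"hand": 1},{"delta_pos": [-0.001,-0.009,0.001],"rot": [0,0,0],"hand": 1}]'

```text
time: 2.63
tcp_pos: [0.6512, 0.2262, 0.1647]
eef_rot: [[-0.008, 1.0, -0.002], [1.0, 0.008, -0.001], [-0.001, -0.002, -1.0]]
ft_force: [0.6, 0.6, 0.2]
finger_gap: 0.007
finger_force: 0.0
```

Emit:
servo_tool --rows '[{"delta_pos": [0,-0.009,0],"rot": [0,0,0],"hand": 1},{"delta_pos": [-0.001,-0.01,0.001],"rot": [0,0,0],"hand": 1},{"delta_pos": [0,-0.009,0],"rot": [0,0,0],"hand": 1},{"delta_pos": [-0.001,-0.01,0.001],"rot": [0,0,0],"hand": 1},{"delta_pos": [-0.001,-0.008,0.002],"rot": [0,0,0],"hand": 1},{"delta_pos": [-0.001,-0.008,0.003],"rot": [0,0,0],"hand": 1},{"delta_pos": [-0.001,-0.008,0.002],"rot": [0,0,0],"hand": 1},{"delta_pos": [-0.001,-0.009,0.003],"rot": [0,0,0],"hand": 1}]'

```text
time: 3.3
tcp_pos: [0.5812, 0.2189, 0.1534]
eef_rot: [[-0.006, 1.0, 0.0], [1.0, 0.006, 0.0], [0.0, 0.0, -1.0]]
ft_force: [0.8, -0.3, -0.6]
finger_gap: 0.005
finger_force: 0.4
```

```bash
python3 -c "
from h import *
f=grab('scene'); cv2.imwrite('pics/p1.png',cv2.resize(f['img'][40:240,220:460],None,fx=2,fy=2))"
```

```text
(no output)
```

View pics/p1.png

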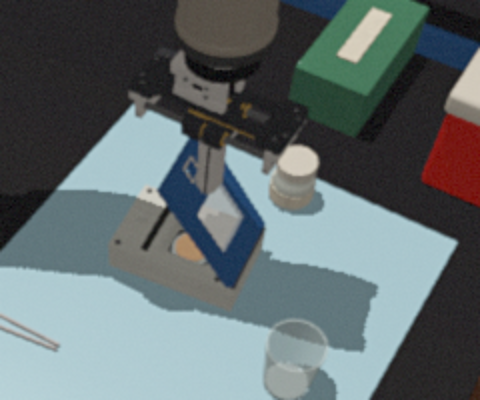

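The lid is following the fingers, at roughly 0.9 rad (crop 210,200), with the finger between the window and the hole. I'll continue along the arc.

Emit:
servo_tool --rows '[{"delta_pos": [-0.001,-0.006,0.006],"rot": [0,0,0],"hand": 1},{"delta_pos": [-0.001,-0.006,0.006],"rot": [0,0,0],"hand": 1},{"delta_pos": [-0.001,-0.006,0.006],"rot": [0,0,0],"hand": 1},{"delta_pos": [-0.001,-0.006,0.006],"rot": [0,0,0],"hand": 1},{"delta_pos": [0,-0.004,0.007],"rot": [0,0,0],"hand": 1},{"delta_pos": [-0.001,-0.004,0.007],"rot": [0,0,0],"hand": 1},{"delta_pos": [0,-0.004,0.007],"rot": [0,0,0],"hand": 1},{"delta_pos": [-0.001,-0.004,0.007],"rot": [0,0,0],"hand": 1}]'

```text
time: 4.02
tcp_pos: [0.5415, 0.2128, 0.1006]
eef_rot: [[-0.006, 1.0, -0.0], [1.0, 0.006, -0.0], [-0.0, -0.0, -1.0]]
ft_force: [0.4, 0.2, 0.8]
finger_gap: 0.002
finger_force: 0.2
```

Emit:
servo_tool --rows '[{"delta_pos": [0,-0.002,0.007],"rot": [0,0,0],"hand": 1},{"delta_pos": [0,-0.002,0.007],"rot": [0,0,0],"hand": 1},{"delta_pos": [0,-0.002,0.007],"rot": [0,0,0],"hand": 1},{"delta_pos": [0,-0.001,0.004],"rot": [0,0,0],"hand": 1},{"delta_pos": [0,0,0.003],"rot": [0,0,0],"hand": 1},{"delta_pos": [0,0,0],"rot": [0,0,0],"hand": 1},{"delta_pos": [0,0,0],"rot": [0,0,0],"hand": 1}]'

```text
time: 4.6
tcp_pos: [0.5351, 0.2127, 0.0735]
eef_rot: [[-0.006, 1.0, -0.0], [1.0, 0.006, -0.0], [-0.0, -0.0, -1.0]]
ft_force: [-0.9, 0.2, -0.4]
finger_gap: 0.002
finger_force: 0.0
```

Emit:
servo_tool --rows '[{"delta_pos": [0,0,0.003],"rot": [0,0,0],"hand": 1},{"delta_pos": [0,0,0.002],"rot": [0,0,0],"hand": 1},{"delta_pos": [0,0,0.001],"rot": [0,0,0],"hand": 1},{"delta_pos": [0,0,0],"rot": [0,0,0],"hand": 1},{"delta_pos": [0,0,0],"rot": [0,0,0],"hand": 1},{"delta_pos": [0,0,0],"rot": [0,0,0],"hand": 1}]'

```text
time: 5.1
tcp_pos: [0.5351, 0.2129, 0.0678]
eef_rot: [[-0.006, 1.0, 0.0], [1.0, 0.006, 0.0], [0.0, 0.0, -1.0]]
ft_force: [-2.0, -1.0, 7.1]
finger_gap: -0.0
finger_force: 3.3
```

```bash
python3 plan.py 1 3 .535 .2127 .13 0 12 .528 -.141 .16 0 3 .528 -.141 .07 0 | tr -d ' "'|sed 's/delta_pos//g;s/rot//g'; python3 -c "
from h import *
print(robot.get_state()['qpos'])"
```

```text
[{:[-0.0,-0.0,-0.0207],:[0.01,-0.01,0.12],hand:1.0},{:[-0.0001,-0.0001,-0.0208],:[0.0,-0.01,0.11],hand:1.0},{:[-0.0,-0.0,-0.0207],:[0.01,-0.0,0.12],hand:1.0},{:[-0.0295,-0.0006,-0.0025],:[0.0,-0.0,-0.0],hand:1.0},{:[-0.0295,-0.0006,-0.0025],:[0.0,-0.0,-0.0],hand:1.0},{:[-0.0294,-0.0006,-0.0025],:[0.0,-0.0,-0.0],hand:1.0},{:[-0.0295,-0.0005,-0.0025],:[0.0,-0.0,-0.0],hand:1.0},{:[-0.0295,-0.0006,-0.0025],:[0.0,-0.0,-0.0],hand:1.0}]
[{:[-0.0295,-0.0006,-0.0025],:[0.0,-0.0,-0.0],hand:1.0},{:[-0.0295,-0.0006,-0.0025],:[0.0,-0.0,-0.0],hand:1.0},{:[-0.0294,-0.0006,-0.0025],:[0.0,-0.0,-0.0],hand:1.0},{:[-0.0295,-0.0006,-0.0025],:[0.0,-0.0,-0.0],hand:1.0},{:[-0.0295,-0.0005,-0.0025],:[0.0,-0.0,-0.0],hand:1.0},{:[-0.0295,-0.0006,-0.0025],:[0.0,-0.0,-0.0],hand:1.0},{:[-0.0294,-0.0006,-0.0025],:[0.0,-0.0,-0.0],hand:1.0},{:[-0.0,-0.0,0.03],:[0.0,-0.0,-0.0],hand:1.0}]
[{:[-0.0,-0.0,0.03],:[0.0,-0.0,-0.0],hand:1.0},{:[-0.0,-0.0,0.03],:[0.0,-0.0,-0.0],hand:1.0}]
[-46.9811001   27.19555914  24.04456893 113.09611614 -15.90896702
  42.85086203 -13.19067431]
```

Emit:
servo_tool --rows '[{"delta_pos": [0,0,-0.021],"rot": [0,0,0.1],"hand": 1},{"delta_pos": [0,0,-0.021],"rot": [0,0,0.1],"hand": 1},{"delta_pos": [0,0,-0.021],"rot": [0,0,0.1],"hand": 0},{"delta_pos": [-0.03,-0.001,-0.003],"rot": [0,0,0],"hand": 0},{"delta_pos": [-0.03,0,-0.003],"rot": [0,0,0],"hand": 0},{"delta_pos": [-0.03,-0.001,-0.003],"rot": [0,0,0],"hand": 0},{"delta_pos": [-0.03,0,-0.003],"rot": [0,0,0],"hand": 0},{"delta_pos": [-0.03,-0.001,-0.003],"rot": [0,0,0],"hand": 0}]'

```text
time: 5.77
tcp_pos: [0.532, 0.0614, 0.1457]
eef_rot: [[-0.001, 1.0, 0.0], [1.0, 0.001, 0.0], [0.0, 0.0, -1.0]]
ft_force: [0.8, -0.1, 0.3]
finger_gap: 0.395
finger_force: 0.0
```

Emit:
servo_tool --rows '[{"delta_pos": [-0.03,0,-0.003],"rot": [0,0,0],"hand": 0},{"delta_pos": [-0.03,-0.001,-0.003],"rot": [0,0,0],"hand": 0},{"delta_pos": [-0.03,0,-0.003],"rot": [0,0,0],"hand": 0},{"delta_pos": [-0.03,-0.001,-0.003],"rot": [0,0,0],"hand": 0},{"delta_pos": [-0.03,0,-0.003],"rot": [0,0,0],"hand": 0},{"delta_pos": [-0.03,-0.001,0],"rot": [0,0,0],"hand": 0},{"delta_pos": [-0.023,0,0],"rot": [0,0,0],"hand": 0},{"delta_pos": [0,0,0],"rot": [0,0,0],"hand": 0}]'

```text
time: 6.43
tcp_pos: [0.5287, -0.1452, 0.1609]
eef_rot: [[0.004, 1.0, 0.001], [1.0, -0.004, -0.002], [-0.002, 0.001, -1.0]]
ft_force: [-1.0, -1.7, 0.2]
finger_gap: 0.501
finger_force: 0.0
```

```bash
python3 - <<'E'
from h import *
s=robot.get_state(); print(s['tcp_pos'],s['eef_rot'].round(3).tolist(),s['finger_gap'])
a=grab('scene')
cv2.imwrite('pics/p2.png',np.hstack([cv2.resize(a['img'][90:210,250:390],(400,343)),cv2.resize(a['img'][190:310,150:290],(400,343))]))
b=grab('top'); 
for n,f,uv in(('t',b,(199.6,242.9)),('s',a,(289.9,149.1))):
    P=cloud(f); H,S,V=[x.astype(int) for x in cv2.split(cv2.cvtColor(f['img'],cv2.COLOR_BGR2HSV))]
    m=(S<70)&(V>130)&(P[...,2]>.05)&(P[...,2]<.075)&(abs(P[...,0]-.495)<.03)&(abs(P[...,1]-.2077)<.03)
    v,u=np.nonzero(m)
    if len(u): print(n,len(u),np.median(P[m],0),plane(f,(u.min()+u.max())/2,(v.min()+v.max())/2,.059))
    L=(H>100)&(H<125)&(S>130)&(abs(P[...,1]-.215)<.08)&(P[...,0]>.45)&(P[...,0]<.68)&(P[...,2]>.04)&(P[...,2]<.1)
    Q=P[L]; A=np.c_[Q[:,:2],np.ones(len(Q))]; c=np.linalg.lstsq(A,Q[:,2],rcond=None)[0]; print('lid fit',len(Q),c, 'z@hole',c@[.495,.2077,1])
E
```

```text
[ 0.52867285 -0.14521734  0.1609036 ] [[0.004, 1.0, 0.001], [1.0, -0.004, -0.002], [-0.002, 0.001, -1.0]] 0.5007177096877794
t 61 [0.49258541 0.20905817 0.06155333] [0.48998627 0.20817938 0.059     ]
lid fit 1661 [-0.03090993 -0.00297424  0.07687639] z@hole 0.060958220827934256
s 60 [0.49505771 0.20952935 0.06184281] [0.48731617 0.21500658 0.059     ]
lid fit 1568 [-0.03340327 -0.00192054  0.07857494] z@hole 0.06164142548092362
```

View pics/p2.png

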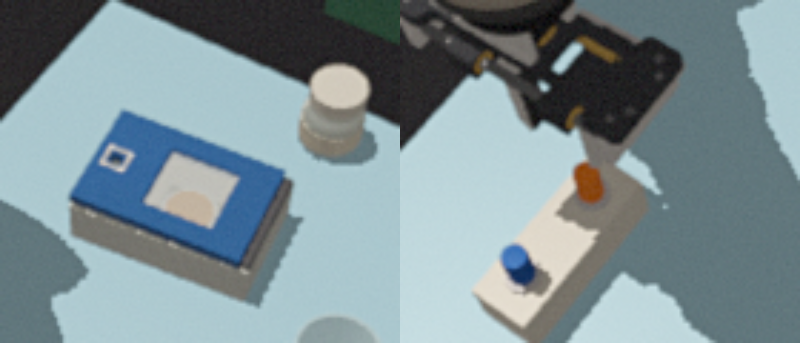

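The lid rests at about 0.033 rad, with its hole at crop (117,158). The gripper is over the orange knob at (590,183). I'll descend and grip.

Emit:
servo_tool --rows '[{"delta_pos": [0.004,-0.001,0],"rot": [0,0,0],"hand": 0},{"delta_pos": [0,0,0.02],"rot": [0,0,0],"hand": 0},{"delta_pos": [0,0,0.02],"rot": [0,0,0],"hand": 0},{"delta_pos": [0,0,0.02],"rot": [0,0,0],"hand": 0},{"delta_pos": [0,0,0.02],"rot": [0,0,0],"hand": 0},{"delta_pos": [0,0,0.009],"rot": [0,0,0],"hand": 0},{"delta_pos": [0,0,0],"rot": [0,0,0],"hand": 0},{"delta_pos": [0,0,0],"rot": [0,0,0],"hand": 0}]'

```text
time: 7.2
tcp_pos: [0.5283, -0.1356, 0.0717]
eef_rot: [[-0.002, 1.0, -0.001], [1.0, 0.002, 0.0], [0.0, -0.001, -1.0]]
ft_force: [0.3, -0.2, 0.1]
finger_gap: 0.498
finger_force: 0.0
```

```bash
python3 - <<'E'
from h import *
s=robot.get_state(); print(s['tcp_pos'],s['eef_rot'].round(4).tolist())
a=grab('scene'); print('lid hole',plane(a,290.6,145.0,.0615),plane(a,290.6,145.0,.058))
cv2.imwrite('pics/p3.png',cv2.resize(a['img'][200:300,160:280],None,fx=5,fy=5,interpolation=cv2.INTER_CUBIC))
E
```

```text
[ 0.5283076  -0.13555954  0.07172461] [[-0.0018, 1.0, -0.0005], [1.0, 0.0018, 0.0], [0.0, -0.0005, -1.0]]
lid hole [0.49634535 0.20837282 0.0615    ] [0.49475504 0.21091505 0.058     ]
```

View pics/p3.png

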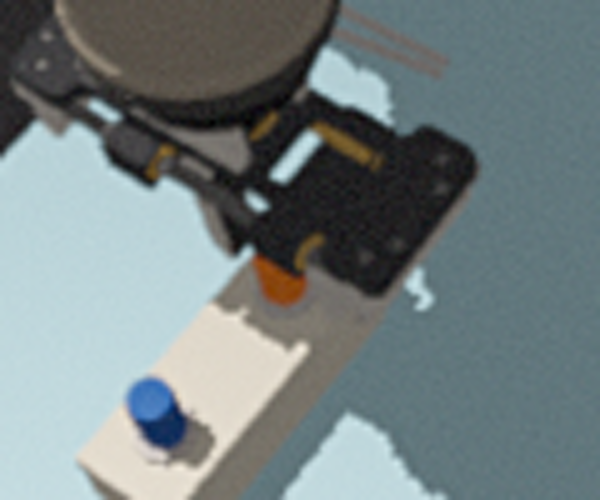

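The knob is between the fingers, but the tool sits 5 mm too far in +y. I'll correct that, then grip.

Emit:
servo_tool --rows '[{"delta_pos": [-0.005,0,0.001],"rot": [0,0,0],"hand": 0},{"delta_pos": [0,0,0],"rot": [0,0,0],"hand": 0},{"delta_pos": [0,0,0],"rot": [0,0,0],"hand": 0},{"delta_pos": [0,0,0],"rot": [0,0,0],"hand": 1},{"delta_pos": [0,0,0],"rot": [0,0,0],"hand": 1},{"delta_pos": [0,0,0],"rot": [0,0,0],"hand": 1},{"delta_pos": [0,0,0],"rot": [0,0,0],"hand": 1},{"delta_pos": [0,0,0],"rot": [0,0,0],"hand": 1}]' --squeeze 40

```text
time: 7.92
tcp_pos: [0.5282, -0.1413, 0.0705]
eef_rot: [[-0.001, 1.0, -0.0], [1.0, 0.001, -0.0], [-0.0, -0.0, -1.0]]
ft_force: [-1.0, -0.1, 1.0]
finger_gap: 0.205
finger_force: 40.0
```

Emit:
servo_tool --rows '[{"delta_pos": [0,0,0],"rot": [0,0,0],"hand": 1},{"delta_pos": [0,0,0],"rot": [0,0,0],"hand": 1},{"delta_pos": [0,0,0],"rot": [0,0,0],"hand": 1}]'

```text
time: 8.17
tcp_pos: [0.5282, -0.1412, 0.0705]
eef_rot: [[-0.001, 1.0, -0.0], [1.0, 0.001, 0.0], [0.0, -0.0, -1.0]]
ft_force: [-0.7, 0.3, 1.3]
finger_gap: 0.203
finger_force: 40.0
```

Emit:
servo_tool --rows '[{"delta_pos": [0,0,-0.01],"rot": [0,0,0],"hand": 1},{"delta_pos": [0,0,-0.015],"rot": [0,0,0],"hand": 1},{"delta_pos": [0,0,-0.02],"rot": [0,0,0],"hand": 1},{"delta_pos": [0,0,-0.02],"rot": [0,0,0],"hand": 1},{"delta_pos": [0,0,-0.02],"rot": [0,0,0],"hand": 1},{"delta_pos": [0,0,-0.01],"rot": [0,0,0],"hand": 1},{"delta_pos": [0,0,0],"rot": [0,0,0],"hand": 1}]'

```text
time: 8.75
tcp_pos: [0.5293, -0.1415, 0.1677]
eef_rot: [[-0.001, 1.0, 0.003], [1.0, 0.001, 0.0], [0.0, 0.003, -1.0]]
ft_force: [1.1, 0.5, -0.2]
finger_gap: 0.206
finger_force: 40.0
```

Emit:
servo_tool --rows '[{"delta_pos": [0.015,-0.001,0],"rot": [0,0,0],"hand": 1},{"delta_pos": [0.025,-0.002,0],"rot": [0,0,0],"hand": 1},{"delta_pos": [0.025,-0.002,0],"rot": [0,0,0],"hand": 1},{"delta_pos": [0.025,-0.003,0],"rot": [0,0,0],"hand": 1},{"delta_pos": [0.025,-0.003,0],"rot": [0,0,0],"hand": 1},{"delta_pos": [0.025,-0.002,0],"rot": [0,0,0],"hand": 1},{"delta_pos": [0.025,-0.003,0],"rot": [0,0,0],"hand": 1},{"delta_pos": [0.025,-0.003,0],"rot": [0,0,0],"hand": 1}]'

```text
time: 9.42
tcp_pos: [0.5082, 0.0499, 0.1645]
eef_rot: [[-0.001, 1.0, -0.001], [1.0, 0.001, -0.0], [-0.0, -0.001, -1.0]]
ft_force: [-0.0, -0.9, -0.4]
finger_gap: 0.203
finger_force: 40.0
```

Emit:
servo_tool --rows '[{"delta_pos": [0.025,-0.003,0],"rot": [0,0,0],"hand": 1},{"delta_pos": [0.025,-0.003,0],"rot": [0,0,0],"hand": 1},{"delta_pos": [0.025,-0.002,0],"rot": [0,0,0],"hand": 1},{"delta_pos": [0.025,-0.002,0],"rot": [0,0,0],"hand": 1},{"delta_pos": [0.025,-0.001,0],"rot": [0,0,0],"hand": 1},{"delta_pos": [0.02,-0.002,0],"rot": [0,0,0],"hand": 1},{"delta_pos": [0.01,-0.001,0],"rot": [0,0,0],"hand": 1},{"delta_pos": [0,0,0],"rot": [0,0,0],"hand": 1}]'

```text
time: 10.08
tcp_pos: [0.4941, 0.2056, 0.1645]
eef_rot: [[-0.004, 1.0, -0.001], [1.0, 0.004, -0.001], [-0.001, -0.001, -1.0]]
ft_force: [-0.9, 0.4, -1.5]
finger_gap: 0.206
finger_force: 40.0
```

Emit:
servo_tool --rows '[{"delta_pos": [0,0,0],"rot": [0,0,0],"hand": 1},{"delta_pos": [0,0,0],"rot": [0,0,0],"hand": 1},{"delta_pos": [0,0,0],"rot": [0,0,0],"hand": 1}]'

```text
time: 10.33
tcp_pos: [0.4951, 0.2022, 0.1654]
eef_rot: [[0.001, 1.0, -0.0], [1.0, -0.001, -0.0], [-0.0, -0.0, -1.0]]
ft_force: [1.2, 1.0, -0.4]
finger_gap: 0.206
finger_force: 40.0
```

Emit:
servo_tool --rows '[{"delta_pos": [0.005,0,0.01],"rot": [0,0,0],"hand": 1},{"delta_pos": [0,0,0.01],"rot": [0,0,0],"hand": 1},{"delta_pos": [0,0,0.007],"rot": [0,0,0],"hand": 1},{"delta_pos": [0,0,0],"rot": [0,0,0],"hand": 1},{"delta_pos": [0,0,0],"rot": [0,0,0],"hand": 1},{"delta_pos": [0,0,0],"rot": [0,0,0],"hand": 1}]'

```text
time: 10.83
tcp_pos: [0.495, 0.2085, 0.1384]
eef_rot: [[-0.001, 1.0, -0.0], [1.0, 0.001, -0.0], [-0.0, -0.0, -1.0]]
ft_force: [0.4, 0.3, -0.5]
finger_gap: 0.208
finger_force: 40.0
```

```bash
python3 - <<'E'
from h import *
s=robot.get_state(); t=s['tcp_pos'];print(t,s['eef_rot'].round(4).tolist())
a=grab('scene'); print('tip pred px',proj(a,t-[0,0,.0605]),'collar centre pred',proj(a,t-[0,0,.0605-.0425]),'lidhole',proj(a,np.array([.4953,.2077,.0612])))
cv2.imwrite('pics/p4.png',cv2.resize(a['img'][90:190,240:340],None,fx=6,fy=6,interpolation=cv2.INTER_CUBIC))
E
```

```text
[0.49496634 0.20851127 0.13841279] [[-0.0006, 1.0, -0.0002], [1.0, 0.0006, -0.0003], [-0.0003, -0.0002, -1.0]]
tip pred px (np.float64(290.1981048677442), np.float64(140.41739687665043)) collar centre pred (np.float64(290.2737144703601), np.float64(128.67828753331324)) lidhole (np.float64(290.10946804710176), np.float64(145.0801800661667))
```

View pics/p4.png

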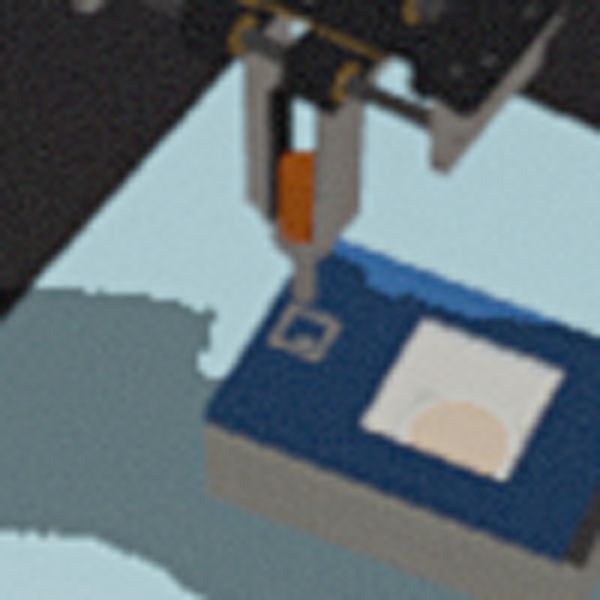

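The pin hangs upright with its tip at crop (307,300), directly above the lid hole at (305,332). I'll descend with small steps and watch the force.

Emit:
servo_tool --rows '[{"delta_pos": [0,0,0.006],"rot": [0,0,0],"hand": 1},{"delta_pos": [0,0,0.006],"rot": [0,0,0],"hand": 1},{"delta_pos": [0,0,0.004],"rot": [0,0,0],"hand": 1},{"delta_pos": [0,0,0.003],"rot": [0,0,0],"hand": 1},{"delta_pos": [0,0,0.003],"rot": [0,0,0],"hand": 1},{"delta_pos": [0,0,0],"rot": [0,0,0],"hand": 1},{"delta_pos": [0,0,0],"rot": [0,0,0],"hand": 1}]'

```text
time: 11.47
tcp_pos: [0.4949, 0.2086, 0.1163]
eef_rot: [[-0.001, 1.0, -0.0], [1.0, 0.001, -0.0], [-0.0, -0.0, -1.0]]
ft_force: [-0.8, 0.3, -0.6]
finger_gap: 0.206
finger_force: 40.0
```

Emit:
servo_tool --rows '[{"delta_pos": [0,0,0.003],"rot": [0,0,0],"hand": 1},{"delta_pos": [0,0,0.003],"rot": [0,0,0],"hand": 1},{"delta_pos": [0,0,0.003],"rot": [0,0,0],"hand": 1},{"delta_pos": [0,0,0.003],"rot": [0,0,0],"hand": 1},{"delta_pos": [0,0,0.003],"rot": [0,0,0],"hand": 1},{"delta_pos": [0,0,0],"rot": [0,0,0],"hand": 1},{"delta_pos": [0,0,0],"rot": [0,0,0],"hand": 1}]'

```text
time: 12.05
tcp_pos: [0.4951, 0.2085, 0.1013]
eef_rot: [[-0.001, 1.0, 0.0], [1.0, 0.001, -0.0], [-0.0, 0.0, -1.0]]
ft_force: [4.3, -2.9, -0.4]
finger_gap: 0.206
finger_force: 40.0
```

Emit:
servo_tool --rows '[{"delta_pos": [-0.0005,0.0006,0],"rot": [0,0,0],"hand": 1},{"delta_pos": [0,0,0.003],"rot": [0,0,0],"hand": 1},{"delta_pos": [0,0,0.003],"rot": [0,0,0],"hand": 1},{"delta_pos": [0,0,0.003],"rot": [0,0,0],"hand": 1},{"delta_pos": [0,0,0.003],"rot": [0,0,0],"hand": 1},{"delta_pos": [0,0,0.003],"rot": [0,0,0],"hand": 1},{"delta_pos": [0,0,0],"rot": [0,0,0],"hand": 1},{"delta_pos": [0,0,0],"rot": [0,0,0],"hand": 1}]'

```text
time: 12.72
tcp_pos: [0.4954, 0.2082, 0.0862]
eef_rot: [[-0.001, 1.0, -0.0], [1.0, 0.001, -0.0], [-0.0, -0.0, -1.0]]
ft_force: [1.1, -1.2, -1.6]
finger_gap: 0.206
finger_force: 40.0
```

Emit:
servo_tool --rows '[{"delta_pos": [0,0,0.003],"rot": [0,0,0],"hand": 1},{"delta_pos": [0,0,0.002],"rot": [0,0,0],"hand": 1},{"delta_pos": [0,0,0.002],"rot": [0,0,0],"hand": 1},{"delta_pos": [0,0,0.002],"rot": [0,0,0],"hand": 1},{"delta_pos": [0,0,0],"rot": [0,0,0],"hand": 1},{"delta_pos": [0,0,0],"rot": [0,0,0],"hand": 1},{"delta_pos": [0,0,0],"rot": [0,0,0],"hand": 1}]'

```text
time: 13.3
tcp_pos: [0.4953, 0.2082, 0.0774]
eef_rot: [[-0.001, 1.0, -0.0], [1.0, 0.001, -0.0], [-0.0, -0.0, -1.0]]
ft_force: [-0.8, -1.5, 3.4]
finger_gap: 0.207
finger_force: 40.0
```

Emit:
servo_tool --rows '[{"delta_pos": [0,0,0],"rot": [0,0,0],"hand": 1},{"delta_pos": [0,0,0.001],"rot": [0,0,0],"hand": 1},{"delta_pos": [0,0,0.001],"rot": [0,0,0],"hand": 1},{"delta_pos": [0,0,0],"rot": [0,0,0],"hand": 1},{"delta_pos": [0,0,0],"rot": [0,0,0],"hand": 1},{"delta_pos": [0,0,0],"rot": [0,0,0],"hand": 1}]' --squeeze 55

```text
time: 13.8
tcp_pos: [0.4954, 0.2082, 0.0762]
eef_rot: [[-0.001, 1.0, -0.0], [1.0, 0.001, 0.001], [0.001, -0.0, -1.0]]
ft_force: [-7.9, -3.7, 22.2]
finger_gap: 0.203
finger_force: 55.0
```

Emit:
servo_tool --rows '[{"delta_pos": [0,0,0],"rot": [0,0,0],"hand": 1},{"delta_pos": [0,0,0],"rot": [0,0,0],"hand": 1},{"delta_pos": [0,0,0],"rot": [0,0,0],"hand": 1},{"delta_pos": [0,0,0],"rot": [0,0,0],"hand": 1},{"delta_pos": [0,0,0],"rot": [0,0,0],"hand": 1},{"delta_pos": [0,0,0],"rot": [0,0,0],"hand": 1},{"delta_pos": [0,0,0],"rot": [0,0,0],"hand": 1},{"delta_pos": [0,0,0],"rot": [0,0,0],"hand": 1}]'

```text
time: 14.47
tcp_pos: [0.4954, 0.2082, 0.0763]
eef_rot: [[-0.001, 1.0, -0.0], [1.0, 0.001, 0.001], [0.001, -0.0, -1.0]]
ft_force: [-8.0, -3.6, 22.5]
finger_gap: 0.204
finger_force: 55.0
```

```bash
python3 - <<'E'
from h import *
s=robot.get_state(); print(s['tcp_pos'],s['ft_force'],s['torque'])
a=grab('scene')
cv2.imwrite('pics/p5.png',cv2.resize(a['img'][90:190,240:340],None,fx=6,fy=6,interpolation=cv2.INTER_CUBIC))
for f in(a,grab('top')):
    P=cloud(f); H,S,V=[x.astype(int) for x in cv2.split(cv2.cvtColor(f['img'],cv2.COLOR_BGR2HSV))]
    L=(H>100)&(H<125)&(S>130)&(abs(P[...,1]-.215)<.08)&(P[...,0]>.47)&(P[...,0]<.68)&(abs(P[...,2]-.058)<.008)
    Q=P[L]; A=np.c_[Q[:,:2],np.ones(len(Q))]
    if len(Q)>50: c=np.linalg.lstsq(A,Q[:,2],rcond=None)[0]; print('lid fit',len(Q),c, 'z@hole',c@[.495,.2077,1])
E
```

```text
[0.4953974  0.20821835 0.07628336] [-7.97837722 -3.62579726 22.54052897] [-0.97562774  1.8411842   0.01046624]
lid fit 1344 [-0.00246833  0.00519931  0.05732536] z@hole 0.05718343011021027
lid fit 211 [6.14803200e-05 4.33312220e-03 5.53214291e-02] z@hole 0.05625185136925938
```

View pics/p5.png

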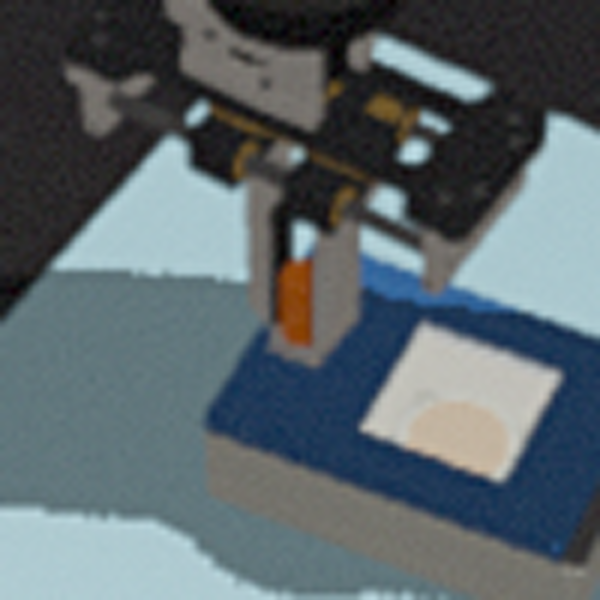

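The lid reads flat (slope 0.002 rad or less), the collar is down at crop (300,350), and the press is steady at about 22 N. Handing in now.

```bash
python3 -c "
from workcell import robot
print(robot.finish_job())"
```

```text
the job is handed in; nothing more can be done
None
```

I handed the job in with the lid shut flat and the orange pin home through both holes, still gripped and pressed down at about 22 N; the hand-in returned no verdict.

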